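# Set a fineliner in the pen-setting fixture

## Task

Set the fineliner for the drawing machine: lay it in the V-groove of the setting fixture, nib towards the end stop but a little short of it, then push it gently along the groove until the nib really touches the stop, without pressing hard, or the nib will be crushed. Then swing the clamp bar down onto the pen so that it is held, with the nib still at the stop, and leave the other things on the desk alone.

Things in the scene. Friction and masses are not known exactly. Their poses are not given: they have to be found in the camera images.
- fineliner: black fineliner with a heavy metal cone and a thin steel nib, round, 150 mm long; the barrel is 12 mm in diameter over the 110 mm from the tail, then tapers to the 1.6 mm nib; about 20 g, balanced near mid-length. It starts lying on the desk. Origin on its axis at mid-length; its x axis points along the pen to the nib; it may roll about x, so do not trust its y and z
- nib (a point): tip of the fineliner's nib, 75 mm from the pen's origin along +x
- tail (a point): centre of the fineliner's flat tail end, 75 mm from the pen's origin along -x
- fixture: pen-setting fixture, fixed to the desk: dark base plate (x = -82 to 108 mm, 64 mm wide, top at z = 8 mm) with an aluminium V-block (x = -60 to 34 mm, 44 mm wide, top at z = 34.5 mm). Origin on the desk under the groove; x runs along the groove towards the stop, y to the side of the clamp hinge, z up
- groove_axis (a point): point at x = 0 on the axis of a pen seated in the groove (34 mm above the desk). The groove is a 90 degree V, 9 mm deep, open at both ends; a seated pen's tail overhangs the block towards -x, free below it down to the base plate
- bracket (a point): end stop of the fixture: aluminium bracket carrying an adjusting screw on the axis of the seated pen, locked by a brass nut. This point is on that axis, in the bracket's front face, at x = 80 mm of the fixture. The screw's flat steel tip (stop_tip: a disc 10 mm in diameter, 3 mm thick) stands rigidly 6 to 22 mm in front of it, a setting that differs each time and is not reported: see or feel it
- clamp (a joint): angle of the clamp bar, rad: 0 = closed, level across the groove with its rubber pad on the seated pen; it starts open at 1.45 to 1.8 (pi/2 = upright). Hinge along x at y = +31, z = 44.5 mm of the fixture; the bar spans x = 1 to 15 mm. Stiff hinge (0.05 N m friction, no spring): it stays where it is left; push the bar over from its +y side and down to close it
- clamp_tip (a point): upper side of the free end of the clamp bar, 66 mm from the hinge axis; the bar is 14 mm wide and 5 mm thick; closed, this point is at x = 8, y = -35, z = 48.5 mm of the fixture
- eraser: eraser in a blue paper sleeve, 22 x 42 x 13 mm, bystander; origin at the centre of its underside
- tape_roll: small roll of paper tape, 37 mm in diameter, 15 mm high, lying flat, bystander; origin at the centre of its underside
- ball_pen: blue ball pen with a clip, 12 x 145 x 9 mm, bystander lying near the front edge; origin at the centre of its underside, its length along y
Not all that is in view belongs to the job. There is more than one size of the fixture; the job needs the larger.

How it is judged:
On the way, in this order (a step that is already met when the one before it is completed fails the run):
1. the fineliner lies in the V-groove, nib towards the stop and 4 to 40 mm short of it (y of nib in the frame of fixture between -0.003 and 0.003 m and y of tail in the frame of fixture between -0.003 and 0.003 m and z of nib in the frame of fixture between 0.0315 and 0.0365 m and z of tail in the frame of fixture between 0.0315 and 0.0365 m and x of nib in the frame of fixture between 0.015 and 0.08 m and distance between nib and stop_tip between 0.0055 and 0.0415 m), for 0.2 s.
2. the pen lies in the groove and its nib touches the screw tip with at least 0.5 N (distance to the middle of the 3 mm thick tip) (y of nib in the frame of fixture between -0.003 and 0.003 m and y of tail in the frame of fixture between -0.003 and 0.003 m and z of nib in the frame of fixture between 0.0315 and 0.0365 m and z of tail in the frame of fixture between 0.0315 and 0.0365 m and distance between nib and stop_tip below 0.003 m and contact force between fineliner and stop_tip above 0.5 N), for 0.1 s.
3. the clamp bar lies on the pen (value of joint clamp below 0.08 rad), for 0.2 s.
At the end, for the whole second after the job is handed in: The fineliner lies in the V-groove (nib and tail within 3 mm sideways and 2.5 mm in height of the groove's axis), its nib within 1.5 mm of the stop's face (3 mm of the middle of the screw tip), the clamp bar is closed on it (angle under 0.08 rad), and the pen is at rest (y of nib in the frame of fixture between -0.003 and 0.003 m and y of tail in the frame of fixture between -0.003 and 0.003 m and z of nib in the frame of fixture between 0.0315 and 0.0365 m and z of tail in the frame of fixture between 0.0315 and 0.0365 m and distance between nib and stop_tip below 0.003 m and value of joint clamp below 0.08 rad and linear speed of fineliner below 0.01 m/s); the robot touches nothing.
It fails at once if the nib is pressed on the stop with more than 8 N (contact force between fineliner and stop_tip above 8 N).
It fails at once if the eraser, the tape roll or the ball pen is moved by more than 15 mm (distance of any of eraser, tape_roll, ball_pen from where it was at the start of the episode above 0.015 m).
It also fails if it takes over 61 s, if anything falls off the work surface, if the arm or the gripper's body presses on something with over 40 N, if the wrist force passes 120 N, or if a joint passes its speed limit or range.

## Robot

A 7-joint arm with a two-finger parallel gripper is mounted at the origin on a cart in front of the work surface, level with it; the furniture and walls round the work are solid. World frame = base frame: x ahead of the robot, y to its left, z up, the work surface at z = 0. Lengths are in m, angles in rad, forces in N, time in s.
With the tool pointing down it reaches from about 0.425 to 0.925 m from the base axis. Payload 6.8 kg.
Tool frame: the origin (TCP) lies between the finger pads; the fingertips stand 14 mm ahead of it and the grasp point (between the pads) lies 5 mm behind it; z points along the fingers, y is the line along which they close (so a half turn about z gives the same grasp; the last joint's range is limited). The gripper opens to 85 mm and grips with 20 to 120 N. Pads are 22 mm wide; open, the fingers measure 114 mm over their backs; the gripper's body (76 mm by 85 mm) begins 54 mm behind the grasp point. The pads swing forward as they close: fully open they stand 13 mm farther back than shut.
Start: joints at [-1.408, 0.477, 0.022, 1.555, -0.011, 1.109, -0.083], TCP at [0.181, 0.65, 0.245] pointing down, gripper open.
Joint ranges: [-2.96, 2.96], [-0.34, 2.1], [-1.41, 1.46], [0.24, 2.44], [-1.37, 4.51], [0.17, 1.92], [-2.96, 2.96]. Speed limits (rad/s): [2.39, 2.39, 3.14, 3.14, 3.14, 3.14, 3.14].

## Interface

Orientations are given as a rotation vector (axis times angle).
In Python, from bench import r, eyes, ticket gives the robot as it stands. The module is installed in compiled form; this text tells all that it offers.
- The arm moves only by the tool arm_command, never from a script. Its argument "plan" is text: rows parted by semicolons, each of 4 numbers parted by spaces: the shift along the tool's x, y, z in m, then the turn about the tool's z in degrees. In form: tx ty tz yaw; .... A call has 1 to 20 rows; each row shifts and turns the commanded pose from where the row before left it, along the tool's axes as they then stand; what a row does not reach is not made up. A row lasts 1/8 s, in which the tool goes at most 62.5 mm and 10.7 degrees, less where a joint would pass 70% of its speed; a pose out of reach is approached as far as the arm can. A call is refused whole if a number of a shift passes 0.0625 or a number of a turn 10.7, either way. A call with a gripper value outside its range is refused whole. "hand" is the closure, from -1 (fully open) to 1 (shut), set as the call begins (left out, the last holds). The fingers move at their own pace and stop on an object; "grip_force" is the grip in N (left out, the last holds). Time passes only in rows, so rows that do not move let the fingers close. It gives the time, the measured TCP pose, the force, the opening and the grip force at its end, in the units of the state.
- r.get_obs(): the state, without advancing time (a new reading comes with each control period).
- eyes.grab_frame(name): name is "side" or "top" or "wrist"; returns (picture, depth): 400x640x3 uint8, red, green, blue; 400x640 float32, m along the optical axis (not along the pixel's ray), 0 where there is no reading.
- eyes.calibration(name): a dict with "fov_y" (degrees; the focal length in pixels is half the picture's height over the tangent of half this angle, whatever the lens; pixels are square), "cx", "cy" (the principal point, pixels), "origin" and "attitude" of the camera in the world; the wrist camera has in their place "tool_from_camera" (4x4, takes a point from camera to tool coordinates, whose origin is the TCP and whose axes are the flange's). Camera axes: x right, y up, looking along -z (the intrinsics and any distortion apply to the point x, -y, -z); pixel columns grow to the right and rows downward; lengths in m; the calibration is good to about 2 mm. A picture is of the moment at which its call begins: read the wrist's pose just before it. calibration takes no time and is no camera call.
- ticket.hand_in(): hands the job in; it is judged then, once.
The state is a dict: "clock": time; "joints": joint angles; "qvel": joint speeds; "tau": joint torques, N m; "tcp_pos": TCP position; "orientation": TCP orientation; "contact_force": force on the tool from outside, world axes, zero at the start; "moment": the same for the moment, N m; "grip_width": finger opening in m; "gripper_force": force on a finger pad.
Only numpy, scipy, OpenCV 4.12 (cv2) and the standard library are available. Lean on these libraries where they do the work, as an engineer would, in place of code of your own. Each camera call takes 0.05 s, during which the arm holds its last target. There are 200 camera calls.

## Working session

There is one attempt and no reset: what is moved stays moved. The work goes in short steps, Python scripts to look and compute and a tool call to move; the robot and the scene stay as the last step left them, time stands still between calls to the robot, and variables do not carry over. Pictures are saved under pics/ and viewed, at most 10 in all, crops included, and the job is handed in when it is done.

Besides the shell and the picture viewer there is one more tool, called as name(argument=value, ...) on one line, values as JSON. arm_command: Moves the arm, as the interface text tells. Its arguments: {"type":"object","properties":{"plan":{"type":"string"},"hand":{"type":"number"},"grip_force":{"type":"number"}},"required":["plan"]}

```bash
mkdir -p pics
python3 - <<'E'
from bench import r,eyes
import cv2,numpy as np
print(r.get_obs())
for n in ("side","top","wrist"):
    c=eyes.calibration(n);print(n,c)
    p,d=eyes.grab_frame(n);np.savez(f"pics/{n}0.npz",p=p,d=d)
    cv2.imwrite(f"pics/{n}0.png",p[:,:,::-1]);print((d>0).mean(),d.max())
E
```

```text
{'clock': 0.0, 'joints': array([-1.40811064,  0.47781695,  0.022349  ,  1.55648313, -0.01147546,
        1.10928798, -0.08311772]), 'qvel': array([ 0.002154  , -0.00123438,  0.00012218,  0.00131239,  0.00118116,
        0.00124373,  0.00123385]), 'tau': array([ 5.04474392e-04, -5.96449149e+01,  1.60835255e+00, -2.81198180e+01,
        1.25821255e-02,  9.51063121e-03,  1.32528578e-05]), 'tcp_pos': array([0.18042568, 0.64983757, 0.24430121]), 'orientation': array([-4.24029211e-01, -3.11275621e+00,  2.92956143e-03]), 'contact_force': array([-0.60917675,  0.58619661, -0.8520768 ]), 'moment': array([ 0.04791811, -0.01644278,  0.00036577]), 'gripper_force': 0.0, 'grip_width': 0.08534645398861773}
side {'fov_y': 51.289309316091604, 'cx': 319.8388650119556, 'cy': 205.15196361047217, 'origin': array([0.56888946, 0.66228932, 0.61809864]), 'attitude': array([0.03999941, 1.35135692, 2.77199336])}
0.9960078125 2.9091077
top {'fov_y': 56.5252008216062, 'cx': 317.06207891726154, 'cy': 196.18726347501106, 'origin': array([ 0.43639786, -0.05651324,  0.89714936]), 'attitude': array([ 0.10093112, -0.06033786, -1.55146292])}
0.99611328125 1.7359746
wrist {'fov_y': 66.08706821283154, 'cx': 317.3207582681337, 'cy': 200.24893741113834, 'tool_from_camera': array([[ 4.58919284e-04,  9.57648465e-01,  2.87939588e-01,
         7.32070706e-02],
       [ 9.99999592e-01, -6.63653925e-04,  6.13420569e-04,
        -3.52580621e-04],
       [ 7.78533505e-04,  2.87939189e-01, -9.57648379e-01,
        -1.29393422e-01],
       [ 0.00000000e+00,  0.00000000e+00,  0.00000000e+00,
         1.00000000e+00]])}
0.99601171875 1.3503016
```

View pics/top0.png

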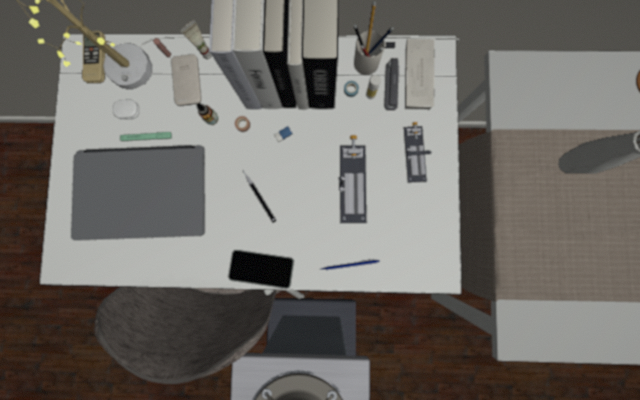

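View pics/side0.png

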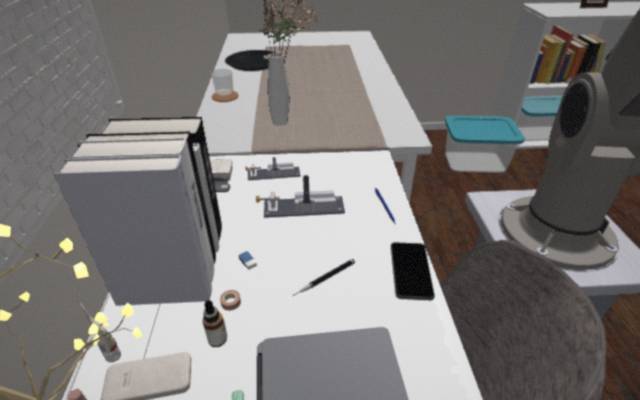

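The top view shows the fineliner with its nib near (244,171) and tail near (274,220). The large fixture runs from about (352,146) to (352,222), with the stop at the top and the hinge on the left. The side view shows the clamp bar upright at (306,190).

```bash
cat > h.py <<'E'
import numpy as np,cv2
from scipy.spatial.transform import Rotation as R
from bench import r,eyes
def pose(n,o=None):
    c=eyes.calibration(n)
    if n!="wrist": return R.from_rotvec(c["attitude"]).as_matrix(),np.array(c["origin"]),c
    o=o or r.get_obs(); T=c["tool_from_camera"]; Rt=R.from_rotvec(o["orientation"]).as_matrix()
    return Rt@T[:3,:3],Rt@T[:3,3]+o["tcp_pos"],c
def rays(n,uv,o=None):
    M,t,c=pose(n,o); f=200/np.tan(np.radians(c["fov_y"]/2)); uv=np.atleast_2d(uv).astype(float)
    d=np.c_[(uv[:,0]-c["cx"])/f,-(uv[:,1]-c["cy"])/f,-np.ones(len(uv))]
    return t,d@M.T
def onz(n,uv,z,o=None):
    t,d=rays(n,uv,o); return t+d*((z-t[2])/d[:,2])[:,None]
def dep(n,uv,D,o=None):
    t,d=rays(n,uv,o); uv=np.atleast_2d(uv); return t+d*D[uv[:,1].astype(int),uv[:,0].astype(int)][:,None]
def project(n,P,o=None):
    M,t,c=pose(n,o); f=200/np.tan(np.radians(c["fov_y"]/2)); q=(np.atleast_2d(P)-t)@M
    return np.c_[c["cx"]-f*q[:,0]/q[:,2],c["cy"]+f*q[:,1]/q[:,2]]
E
python3 - <<'E'
from h import *
np.set_printoptions(precision=4,suppress=True)
for n,pts in (("top",dict(desk=(300,180),nib=(244,171),tail=(274,220),plate=[(340,222),(366,222),(341,147),(366,147)],eraser=(283,133),tape=(243,124),bp=[(322,268),(379,261)])),
 ("side",dict(desk=(280,290),nib=(294,294),tail=(354,262),tip=(306,178),barbase=(306,203)))):
    z=np.load(f"pics/{n}0.npz")
    for k,v in pts.items(): print(n,k,dep(n,v,z["d"]), onz(n,v,0.006 if k!="plate" else .008))
# pen mask
z=np.load("pics/top0.npz");g=z["p"].max(2)
m=np.zeros_like(g);m[165:228,235:285]=(g[165:228,235:285]<110)
ys,xs=np.nonzero(m);P=onz("top",np.c_[xs,ys],.006)[:,:2];c=P.mean(0);u=np.linalg.svd(P-c)[2][0]
s=(P-c)@u;print(len(P),c,u,c+u*s.min(),c+u*s.max())
m=np.zeros_like(g);m[140:226,338:368]=(g[140:226,338:368]<110)
ys,xs=np.nonzero(m);q=cv2.minAreaRect(np.c_[xs,ys].astype(np.float32));print(q,onz("top",cv2.boxPoints(q),.008))
E
```

```text
top desk [[ 0.568   0.0101 -0.0008]] [[0.567  0.0096 0.006 ]]
top nib [[ 0.5883  0.1485 -0.0012]] [[0.587  0.1468 0.006 ]]
top tail [[0.4689 0.0688 0.0128]] [[0.4691 0.0698 0.006 ]]
top plate [[ 0.4673 -0.0886  0.0031]
 [ 0.4683 -0.1502  0.0076]
 [ 0.6495 -0.0886  0.0073]
 [ 0.6515 -0.1498  0.0022]] [[ 0.4671 -0.0884  0.008 ]
 [ 0.4682 -0.1502  0.008 ]
 [ 0.6493 -0.0885  0.008 ]
 [ 0.6501 -0.1492  0.008 ]]
top eraser [[0.6812 0.0534 0.0124]] [[0.683  0.0542 0.006 ]]
top tape [[ 0.7065  0.1555 -0.0007]] [[0.7045 0.1539 0.006 ]]
top bp [[ 0.3579 -0.0474  0.0046]
 [ 0.3773 -0.1811  0.0083]] [[ 0.358  -0.0474  0.006 ]
 [ 0.3771 -0.1814  0.006 ]]
side desk [[ 0.6129  0.1296 -0.0018]] [[0.6124 0.1363 0.006 ]]
side nib [[0.5861 0.1477 0.0061]] [[0.5861 0.1477 0.006 ]]
side tail [[0.4638 0.0752 0.0087]] [[0.4633 0.0726 0.006 ]]
side tip [[ 0.5528 -0.0815  0.1112]] [[ 0.5494 -0.2358  0.006 ]]
side barbase [[ 0.5543 -0.0819  0.0428]] [[ 0.5534 -0.1295  0.006 ]]
184 [0.5125 0.0998] [-0.8344 -0.5511] [0.5584 0.1301] [0.4667 0.0696]
((352.0, 183.5), (77.0, 26.0), 90.0) [[ 0.6542 -0.0836  0.008 ]
 [ 0.655  -0.1467  0.008 ]
 [ 0.4682 -0.1478  0.008 ]
 [ 0.4671 -0.086   0.008 ]]
```

Run:
```python
import cv2
p=cv2.imread("pics/top0.png")[125:235,225:425]
cv2.imwrite("pics/topc.png",cv2.resize(p,None,fx=4,fy=4,interpolation=cv2.INTER_CUBIC))
```

```text
(no output)
```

View pics/topc.png

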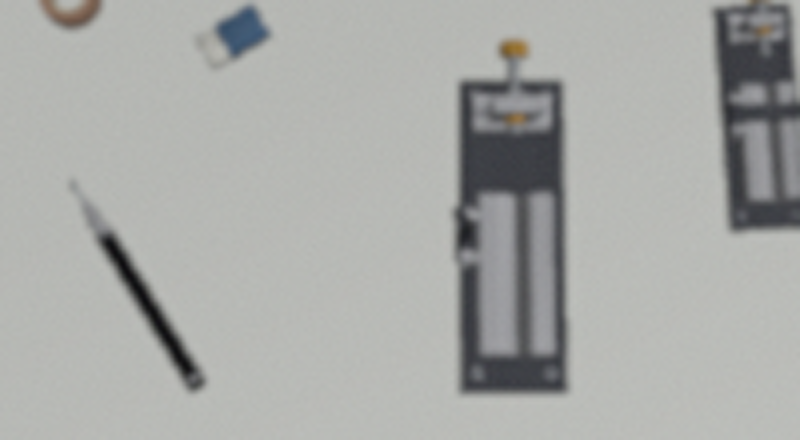

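The crop confirms the layout. The pen points about 32° to the left of world x, and the groove runs nearly along world x, centred near crop column 525. I'll move over the pen's tail.

arm_command(plan="-0.0336 -0.0366 0 0;-0.0336 -0.0366 0 0;-0.0336 -0.0366 0 0;-0.0336 -0.0366 0 0;-0.0336 -0.0366 0 0;-0.0336 -0.0366 0 0;-0.0336 -0.0366 0 0;-0.0336 -0.0366 0 0;-0.0336 -0.0366 0 0;-0.0336 -0.0366 0 0;-0.0336 -0.0366 0 0;-0.0336 -0.0366 0 0;-0.0336 -0.0366 0 0;0 0 0 -9.5;0 0 0 -9.5;0 0 0 -9.5;0 0 0 -9.5;0 0 0.04 -9.5;0 0 0.04 0;0 0 0 0", hand=-1)

```text
clock: 2.65
tcp_pos: [0.4719, 0.0745, 0.1631]
orientation: [0.863, -3.014, 0.001]
contact_force: [-0.6, 0.2, 0.1]
grip_width: 0.0855
gripper_force: 0.0
```

Run:
```python
from h import *
o=r.get_obs();p,d=eyes.grab_frame("wrist");np.savez("pics/w1.npz",p=p,d=d,tcp_pos=o["tcp_pos"],orientation=o["orientation"])
cv2.imwrite("pics/w1.png",p[:,:,::-1]);print(o["clock"],o["tcp_pos"],o["joints"],R.from_rotvec(o["orientation"]).as_matrix())
print(project("wrist",[[.588,.147,.006],[.466,.07,.006]],o))
```

```text
2.65 [0.47192026 0.07446261 0.16313148] [-0.52517369  0.26684227  0.27798067  2.10691232 -0.10149209  0.78648138
  1.94440861] [[-0.84834753 -0.529407   -0.00589034]
 [-0.52940387  0.84836706 -0.00220643]
 [ 0.00616527  0.00124655 -0.99998022]]
[[317.57814119 310.92285009]
 [316.9125583  181.31630663]]
```

View pics/w1.png

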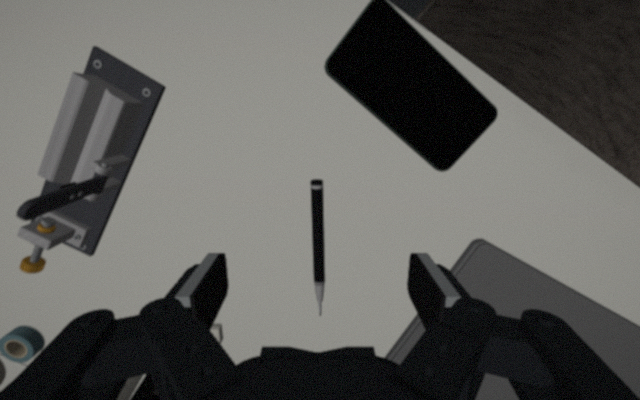

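The wrist view shows the pen between the fingers, tail at (317,180) and nib at (320,315). The fixture is at the left with its clamp bar open.

Run:
```python
from h import *
np.set_printoptions(precision=4,suppress=True)
z=np.load("pics/w1.npz");o=dict(tcp_pos=z["tcp_pos"],orientation=z["orientation"])
P=onz("wrist",[[316.7,180],[320.3,316]],.006,o);print(P,np.linalg.norm(P[1]-P[0]))
M=R.from_rotvec(o["orientation"]).as_matrix();u=(P[1]-P[0])/np.linalg.norm(P[1]-P[0])
g=P[0]+.009*u; print("grasp",g,"tool shift",M.T@(g-o["tcp_pos"]),"pen dir in tool",M.T@u, np.degrees(np.arctan2(u[1],u[0])))
g=z["p"].max(2);print(g[250,305:335])
# fixture
D=z["d"]
for n,uv,h in (("holes",[(97,64),(146,92)],.008),("corner",[(94,47),(164,86),(96,254)],.008),("blocktop",[(72,75),(41,176),(134,100),(110,90)],.0345)):
    print(n,onz("wrist",uv,h,o).tolist(),dep("wrist",uv,D,o)[:,2])
```

```text
[[0.465  0.0691 0.006 ]
 [0.5919 0.153  0.006 ]] 0.15206824649804707
grasp [0.4725 0.0741 0.006 ] tool shift [-0.0013 -0.0008  0.1571] pen dir in tool [-0.9996  0.0258 -0.0061] 33.442556031147554
[150 148 148 148 146 144 139 114  66  28  12  12  13   6  19   0  14  23
  56  98 132 145 149 147 146 148 147 147 145 148]
holes [[0.47810703880977523, -0.143977273783975, 0.008000000000000007], [0.4769725583175607, -0.0995005057708899, 0.007999999999999952]] [0.0124 0.0119]
corner [[0.4668322492951426, -0.1508605005158811, 0.008000000000000007], [0.46407392135035463, -0.08816818655779166, 0.008000000000000007], [0.6489435776588582, -0.0808413660092519, 0.008000000000000007]] [0.0093 0.0069 0.0007]
blocktop [[0.48975807271618804, -0.14100945814114815, 0.03450000000000003], [0.58163580552986, -0.13618644380777076, 0.03450000000000003], [0.4814964847359148, -0.09267054222207233, 0.03450000000000003], [0.48450821470320266, -0.11171965299203732, 0.03450000000000003]] [0.0345 0.0024 0.0172 0.0283]
```

arm_command(plan="-0.0013 -0.0008 0.04 -1.5;0 0 0.04 0;0 0 0.035 0;0 0 0.02 0;0 0 0.011 0;0 0 0 0;0 0 0 0")

```text
clock: 3.58
tcp_pos: [0.4767, 0.0754, 0.0204]
orientation: [-0.904, 3.006, 0.0]
contact_force: [0.3, 0.8, 0.4]
grip_width: 0.0855
gripper_force: 0.0
```

arm_command(plan="0 0 0 0;0 0 0 0;0 0 0 0;0 0 0 0;0 0 0 0;0 0 0 0;0 0 0 0;0 0 0 0", hand=1, grip_force=30)

```text
clock: 4.58
tcp_pos: [0.4757, 0.0751, 0.0194]
orientation: [-0.905, 3.008, 0.0]
contact_force: [-0.5, -0.3, 4.6]
grip_width: 0.0103
gripper_force: 29.7
```

arm_command(plan="0 0 0 0;0 0 0 0;0 0 0 0;0.003 0 0.0035 0;0 0 0 0;0 0 0 0", hand=0.5)

```text
clock: 5.32
tcp_pos: [0.4731, 0.0734, 0.0157]
orientation: [0.905, -3.008, -0.0]
contact_force: [-0.3, 0.7, 0.1]
grip_width: 0.0212
gripper_force: 0.0
```

arm_command(plan="0 0 0 0;0 0 0 0;0 0 0 0;0 0 0 0;0 0 0 0;0 0 0 0", hand=1)

```text
clock: 6.08
tcp_pos: [0.4733, 0.0735, 0.0159]
orientation: [-0.905, 3.008, 0.0]
contact_force: [-1.1, 0.4, 3.0]
grip_width: 0.0105
gripper_force: 29.6
```

arm_command(plan="0 0 -0.01 0;0 0 -0.03 0;0 0 -0.04 0;0 0 -0.03 10.6;0 0 0 10.6;0 0 0 10.6;0.005 -0.038 0 0;0.005 -0.038 0 0;0.005 -0.038 0 0;0.004 -0.038 0 0;0 0 0 0;0 0 0 0")

```text
clock: 7.58
tcp_pos: [0.4587, -0.0784, 0.126]
orientation: [-0.046, 3.141, 0.001]
contact_force: [0.1, 0.5, -0.7]
grip_width: 0.0108
gripper_force: 29.5
```

Run:
```python
from h import *
o=r.get_obs();p,d=eyes.grab_frame("wrist");np.savez("pics/w2.npz",p=p,d=d,tcp_pos=o["tcp_pos"],orientation=o["orientation"])
cv2.imwrite("pics/w2.png",p[:,:,::-1]);print(o["clock"],o["tcp_pos"],o["joints"],o["grip_width"],R.from_rotvec(o["orientation"]).as_matrix())
```

```text
7.575 [ 0.45869754 -0.07843424  0.12603716] [-0.34176976  0.32353756  0.44891206  2.1754955  -0.22091752  0.68460972
  1.85917308] 0.010770998052208278 [[-9.99565398e-01 -2.94785190e-02  1.80377317e-04]
 [-2.94784087e-02  9.99565245e-01  5.86718678e-04]
 [-1.97594494e-04  5.81146453e-04 -9.99999812e-01]]
```

View pics/w2.png

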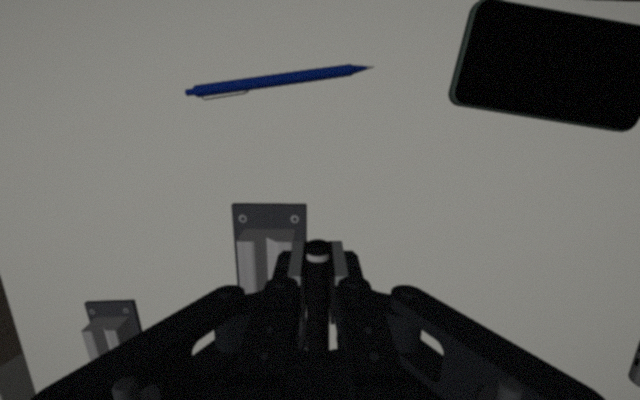

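The wrist view shows the held pen with its tail at (317,248). The near end of the fixture has screw holes at (242,219) and (294,219), but the hand hides the stop.

Run:
```python
from h import *
np.set_printoptions(precision=4,suppress=True)
z=np.load("pics/w2.npz");o=dict(tcp_pos=z["tcp_pos"],orientation=z["orientation"])
g=cv2.cvtColor(z["p"],cv2.COLOR_RGB2GRAY)
print("holes",onz("wrist",[(242,219),(294.5,219)],.008,o));print("corners",onz("wrist",[(233,204.5),(306.5,204.5)],.008,o))
# left/right plate edges
for y in (209,213,218,223,228):
    row=g[y].astype(int);dx=np.diff(cv2.GaussianBlur(g,(3,3),0)[y].astype(int))
    a=225+np.argmin(dx[225:245]);b=298+np.argmax(dx[298:315]);print(y,a,b,onz("wrist",[(a+.5,y),(b+.5,y)],.008,o)[:,:2].ravel())
for y in (245,255,265,275): print(y,g[y,232:285])
print("tail",onz("wrist",(317,248),.115,o))
c=cv2.resize(z["p"][195:300,220:350,::-1],None,fx=4,fy=4,interpolation=cv2.INTER_CUBIC)
s=cv2.imread("pics/side0.png")[170:225,245:355];s=cv2.resize(s,None,fx=5,fy=5,interpolation=cv2.INTER_CUBIC)
k=np.zeros((600,550,3),np.uint8);k[:275,:550]=s;cc=cv2.resize(c,(400,323));k[277:600,:400]=cc
cv2.imwrite("pics/k.png",k)
```

```text
holes [[ 0.4784 -0.1428  0.008 ]
 [ 0.4771 -0.0979  0.008 ]]
corners [[ 0.4656 -0.1499  0.008 ]
 [ 0.4638 -0.0879  0.008 ]]
209 231 306 [ 0.4697 -0.1513  0.4678 -0.0878]
213 231 306 [ 0.4733 -0.1515  0.4714 -0.0877]
218 231 306 [ 0.4778 -0.1517  0.4759 -0.0876]
223 232 306 [ 0.4823 -0.1511  0.4804 -0.0875]
228 232 306 [ 0.487  -0.1513  0.485  -0.0874]
245 [134 121  93  61  70 100 110 108 105 108 106 110 109 109 109 108 109 111
 108 102  95  84  71  63  58  59  58  61  58  67  56  64  63  67  86 106
 112 114 114 111 116 114 116 116 120 118 109 108 107 105 105 108 105]
255 [135 136 123  84  62  77 100 108 110 106 108 106 110 108 110 110 110 113
 107 100  95  89  79  70  59  61  60  59  60  61  63  61  61  65  74  93
 112 115 115 114 114 116 118 115 113  94  62  36  11  15   5   3   2]
265 [140 138 133 118  79  64  85 101 108 105 105 104 106 106 105 107 109 109
 112 111 101  92  89  72  65  61  61  56  62  59  61  62  62  62  67  87
 107 115 117 113 116 112 100  67  37  17  14   8  12  23  18  14  16]
275 [137 138 138 128 106  68  63  92 102 104 103 107 103 108 105 107 108 106
 109 107 105  99  93  80  69  59  61  58  58  61  59  61  60  60  66  80
 101 116 114  99  73  37  20   1   8   9  14   9   9   8   4   9  17]
tail [[ 0.4525 -0.0792  0.115 ]]
```

View pics/k.png

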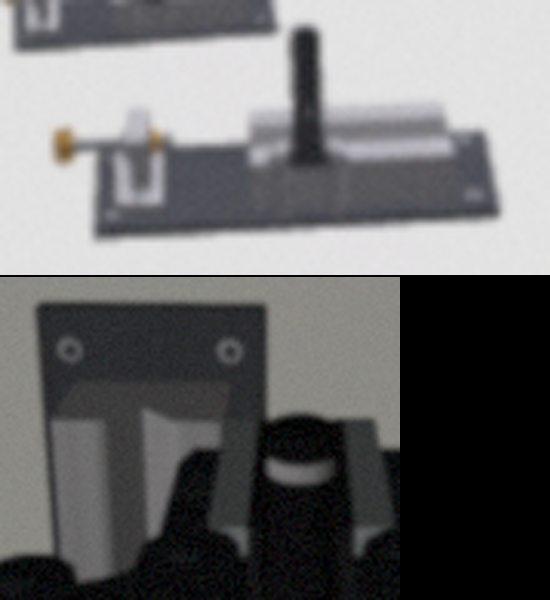

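The side crop shows the screw tip standing only a little in front of the bracket, at crop column about 170, so the stop face is near x=72 mm of the fixture. The wrist crop shows the groove parallel to the pen. I'll carry the pen over the groove.

arm_command(plan="0 0 -0.02 0;-0.0009 -0.0207 0 0;-0.0009 -0.02 0 0;0 0 0 0;0 0 0 0;0 0 0.03 0;0 0 0.03 0;0 0 0.02 0;0 0 0.013 0;0 0 0 0;0 0 0 0")

```text
clock: 9.0
tcp_pos: [0.4621, -0.1195, 0.0534]
orientation: [-0.047, 3.14, 0.0]
contact_force: [0.2, -0.6, -0.1]
grip_width: 0.0101
gripper_force: 29.5
```

Run:
```python
from h import *
np.set_printoptions(precision=4,suppress=True)
o=r.get_obs();print(o["clock"],o["tcp_pos"],o["contact_force"])
p,d=eyes.grab_frame("side");np.savez("pics/s2.npz",p=p,d=d);q,d2=eyes.grab_frame("wrist")
k=np.zeros((600,550,3),np.uint8);k[:275]=cv2.resize(p[170:225,245:355,::-1],(550,275),interpolation=cv2.INTER_CUBIC)
k[277:597,:480]=cv2.resize(q[180:300,230:410,::-1],(480,320),interpolation=cv2.INTER_CUBIC);cv2.imwrite("pics/k2.png",k)
```

```text
9.0 [ 0.4621 -0.1195  0.0534] [ 0.1551 -0.5729 -0.1375]
```

View pics/k2.png

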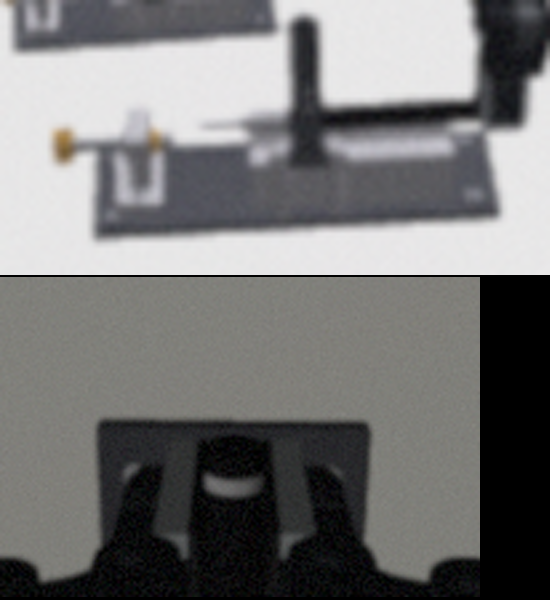

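The nib is at (203,126), about 33 crop px (15 mm) short of the screw tip at (170,137). The wrist view shows the pen centred over the plate, so I'll lower it.

arm_command(plan="0 0 0.003 0;0 0 0.003 0;0 0 0.001 0;0 0 0.001 0;0 0 0 0;0 0 0 0")

```text
clock: 9.85
tcp_pos: [0.4616, -0.1197, 0.0448]
orientation: [0.046, -3.141, -0.0]
contact_force: [-0.6, -0.2, 0.2]
grip_width: 0.0102
gripper_force: 29.5
```

arm_command(plan="0 0 0.001 0;0 0 0 0;0 0 0 0")

```text
clock: 10.22
tcp_pos: [0.4618, -0.1198, 0.0439]
orientation: [-0.046, 3.141, -0.0]
contact_force: [0.7, -0.3, 0.0]
grip_width: 0.0101
gripper_force: 29.6
```

arm_command(plan="0 0 0 0;0 0 0 0;0 0 0 0;0 0 0 0", hand=0.4)

```text
clock: 10.72
tcp_pos: [0.4616, -0.1196, 0.0438]
orientation: [0.046, -3.141, -0.0]
contact_force: [0.1, -0.6, -1.2]
grip_width: 0.0258
gripper_force: 0.0
```

Run:
```python
from h import *
np.set_printoptions(precision=4,suppress=True)
o=r.get_obs();print(o["clock"],o["tcp_pos"],o["grip_width"])
p,d=eyes.grab_frame("side");q,d2=eyes.grab_frame("wrist")
k=np.zeros((600,550,3),np.uint8);k[:275]=cv2.resize(p[170:225,245:355,::-1],(550,275),interpolation=cv2.INTER_CUBIC)
k[277:597,:480]=cv2.resize(q[180:300,230:410,::-1],(480,320),interpolation=cv2.INTER_CUBIC);cv2.imwrite("pics/k3.png",k)
```

```text
10.725 [ 0.4616 -0.1196  0.0438] 0.025784341061141858
```

View pics/k3.png

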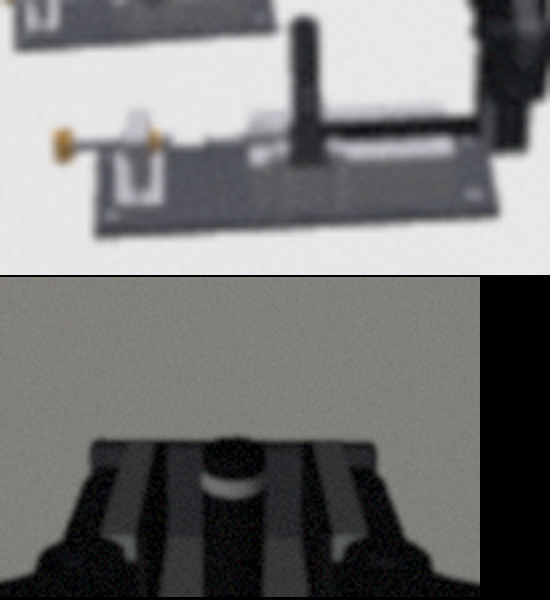

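The pen is seated in the groove. The nib is at crop (205,136) and the stop tip at about (170,137). Next I'll work out the gap, then back off and close the fingers.

Run:
```python
from h import *
np.set_printoptions(precision=4,suppress=True)
th=np.radians(1.69);c=np.array([.4625,-.1197]);n=np.array([-np.sin(th),np.cos(th),0])
def pl(uv):
    t,d=rays("side",uv); s=((np.r_[c,0.034]-t)@n)/(d@n); return t+d*s[:,None]
uv=np.array([(205,136.5),(172,137),(160,137),(480,125)])/5+[245,170]-.4
P=pl(uv);print(P,np.diff(P[:,0]))
```

```text
[[ 0.6006 -0.1156  0.037 ]
 [ 0.6158 -0.1152  0.0378]
 [ 0.6214 -0.115   0.0382]
 [ 0.4718 -0.1194  0.0346]] [ 0.0152  0.0055 -0.1496]
```

arm_command(plan="0.009 0 0 0;0.009 0 0 0;0.008 0 0 0;0 0 0 0;0 0 0 0")

```text
clock: 11.45
tcp_pos: [0.436, -0.1204, 0.0439]
orientation: [-0.046, 3.141, -0.0]
contact_force: [0.3, 0.5, 0.3]
grip_width: 0.0255
gripper_force: 0.0
```

arm_command(plan="0 0 0 0;0 0 0 0;0 0 0 0;0 0 0 0", hand=1)

```text
clock: 11.95
tcp_pos: [0.4357, -0.1204, 0.0438]
orientation: [0.046, -3.141, -0.0]
contact_force: [-0.3, 0.7, 0.5]
grip_width: 0.0
gripper_force: 0.0
```

arm_command(plan="0 0 0.006 0;-0.002 0 0 0;-0.002 0 0 0;-0.002 0 0 0;-0.002 0 0 0;-0.002 0 0 0;-0.002 0 0 0;-0.002 0 0 0;-0.001 0 0 0;0 0 0 0;0 0 0 0;0 0 0 0")

```text
clock: 13.45
tcp_pos: [0.4506, -0.12, 0.0378]
orientation: [0.046, -3.141, -0.0]
contact_force: [-0.4, -0.1, 0.1]
grip_width: 0.0001
gripper_force: 0.0
```

```bash
cat > f.py <<'E'
from h import *
np.set_printoptions(precision=4,suppress=True)
o=r.get_obs();print(o["clock"],o["tcp_pos"],o["contact_force"],o["moment"])
p,d=eyes.grab_frame("side")
g=p.max(2).astype(int);print(g[194:201,274:292])
E
python3 f.py
```

```text
13.45 [ 0.4506 -0.12    0.0378] [-0.4126 -0.0841  0.1211] [ 0.0715  0.0507 -0.0118]
[[193 213 229 231 231 230 231 233 232 233 232 232 232 232 233 231 231 231]
 [186 203 224 225 225 226 230 232 230 231 232 230 231 231 231 226 226 222]
 [172 185 203 208 207 219 227 227 227 225 226 226 224 223 219 205 194 188]
 [154 158 166 167 161 191 212 209 201 194 195 196 193 190 179 158 141 136]
 [129 133 135 127 127 160 179 163 141 138 134 135 134 133 129 112 101 102]
 [108 116 122 111  97 118 130 121 111 108 104 100  99  96  98  95  94  92]
 [ 97 121 144 125  99  95  95  98  96  97  93  95  92  90  91  88  94  90]]
```

arm_command(plan="-0.001 0 0 0;-0.001 0 0 0;-0.0005 0 0 0;-0.0005 0 0 0;0 0 0 0;0 0 0 0")

```text
clock: 14.25
tcp_pos: [0.4537, -0.1199, 0.0378]
orientation: [-0.046, 3.141, 0.0]
contact_force: [0.1, -0.2, 0.0]
grip_width: -0.0001
gripper_force: 0.0
```

arm_command(plan="-0.0005 0 0 0;-0.0003 0 0 0;0 0 0 0;0 0 0 0")

```text
clock: 14.75
tcp_pos: [0.4545, -0.1199, 0.0378]
orientation: [-0.046, 3.141, 0.0]
contact_force: [0.3, -0.1, -0.4]
grip_width: 0.0
gripper_force: 0.0
```

```bash
python3 f.py
```

```text
14.75 [ 0.4545 -0.1199  0.0378] [ 0.2591 -0.1113 -0.3821] [-0.0316  0.0198 -0.0223]
[[194 214 226 232 230 232 230 231 232 231 231 231 232 232 232 232 231 229]
 [185 205 221 226 225 228 230 232 231 231 229 231 231 229 228 223 222 219]
 [173 182 202 203 203 216 225 226 226 224 225 226 223 215 200 197 187 178]
 [156 157 168 167 161 179 188 196 196 190 187 193 187 166 145 142 137 128]
 [131 133 136 128 119 136 136 137 137 130 127 126 127 117 105 101 101  99]
 [104 115 126 114  98 109 111 107 111 108 103  96  98  96  91  90  92  91]
 [101 124 142 124  97  93  97  96  97  95  93  92  93  91  91  92  92  92]]
```

arm_command(plan="-0.0003 0 0 0;-0.0003 0 0 0;0 0 0 0;0 0 0 0")

```text
clock: 15.3
tcp_pos: [0.4551, -0.1199, 0.0378]
orientation: [-0.046, 3.141, 0.0]
contact_force: [-0.9, -0.2, 0.7]
grip_width: -0.0
gripper_force: 0.1
```

arm_command(plan="-0.0003 0 0 0;-0.0002 0 0 0;0 0 0 0;0 0 0 0")

```text
clock: 15.8
tcp_pos: [0.4553, -0.1199, 0.0377]
orientation: [0.046, -3.141, -0.0]
contact_force: [-1.7, -0.2, 0.1]
grip_width: -0.0001
gripper_force: 0.8
```

Contact: x force is now -1.7 N and the TCP lags its command. I'll push slightly more to be sure of it.

arm_command(plan="-0.0002 0 0 0;0 0 0 0;0 0 0 0;0 0 0 0")

```text
clock: 16.3
tcp_pos: [0.4556, -0.1198, 0.0377]
orientation: [0.046, -3.141, -0.0]
contact_force: [-3.3, 0.2, 0.3]
grip_width: 0.0003
gripper_force: 1.1
```

```bash
python3 f.py
```

```text
16.3 [ 0.4556 -0.1198  0.0377] [-3.34    0.2419  0.2699] [-0.0713  0.5186 -0.0287]
[[194 210 227 232 232 230 232 229 232 231 232 231 232 231 230 231 231 229]
 [182 205 223 226 225 226 230 232 231 232 232 231 233 226 226 222 221 217]
 [171 183 202 209 202 213 225 225 224 226 225 225 220 208 198 193 184 175]
 [159 157 164 166 160 169 191 192 190 192 189 190 183 164 147 140 132 128]
 [127 132 137 125 118 127 136 138 134 132 128 125 126 114 104 104 103 101]
 [103 118 127 113  99 103 109 112 113 106 100  94  95  94  93  90  92  88]
 [ 99 122 142 124  97  96  99  95  95  96  96  90  88  90  92  88  93  86]]
```

The nib is on the stop at about 3.3 N. I'll back off, go round to the clamp bar's +y side, and stay above everything on the way.

arm_command(plan="0.003 0 0 0;0.009 0 0 0;0 0 -0.04 0;0 0 -0.05 0;0 0 -0.035 0;0 0 0 0;-0.0284 0.0179 0 0;-0.0284 0.0179 0 0;-0.0284 0.0179 0 0;-0.0284 0.0179 0 0;0 0 0 0;0 0 0.03 0;0 0 0.024 0;0 0 0 0;0 0 0 0")

```text
clock: 18.23
tcp_pos: [0.5549, -0.0459, 0.1091]
orientation: [0.045, -3.141, 0.0]
contact_force: [0.3, 0.3, -0.2]
grip_width: 0.0001
gripper_force: 0.0
```

Run:
```python
from h import *
np.set_printoptions(precision=4,suppress=True)
o=r.get_obs();print(o["clock"],o["tcp_pos"],o["contact_force"])
p,d=eyes.grab_frame("side");q,d2=eyes.grab_frame("top")
k=np.zeros((600,600,3),np.uint8);k[:300]=cv2.resize(p[160:220,240:360,::-1],(600,300),interpolation=cv2.INTER_CUBIC)
k[302:602,:480]=cv2.resize(q[135:235,280:440,::-1],(480,300),interpolation=cv2.INTER_CUBIC)[:298];cv2.imwrite("pics/k4.png",k)
```

```text
18.225 [ 0.5549 -0.0459  0.1091] [ 0.3265  0.3238 -0.2284]
```

View pics/k4.png

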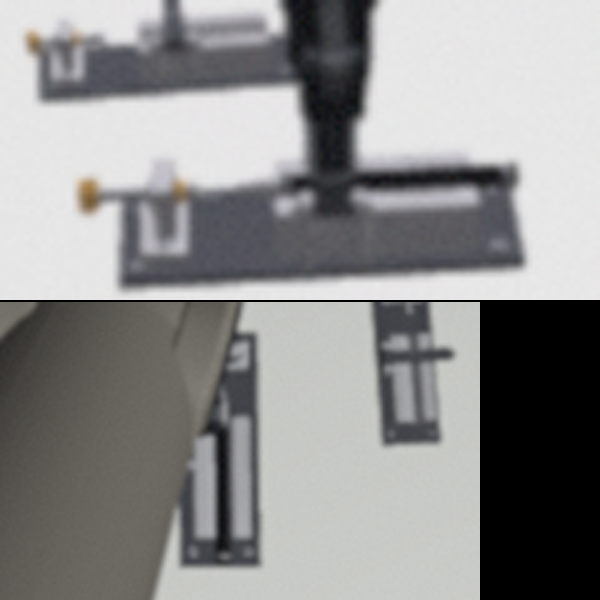

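The pen is seated with its nib at the tip, around (188,188). The closed fingers stand on the near (+y) side of the bar, so I'll swing it over.

arm_command(plan="0 -0.007 0 0;0 -0.007 0 0;0 -0.0075 0.0005 0;0 -0.006 0.0008 0;0 -0.006 0.001 0;0 -0.006 0.001 0;0 -0.0065 0.002 0;0 0 0 0;0 0 0 0")

```text
clock: 19.45
tcp_pos: [0.5565, -0.0913, 0.1034]
orientation: [0.046, -3.141, 0.0]
contact_force: [-0.0, 1.2, 0.1]
grip_width: 0.0001
gripper_force: 0.0
```

arm_command(plan="0 -0.006 0.004 0;0 -0.005 0.004 0;0 -0.005 0.004 0;0 -0.004 0.005 0;0 -0.002 0.005 0;0 -0.002 0.005 0;0 -0.002 0.005 0;0 0 0 0;0 0 0 0")

```text
clock: 20.58
tcp_pos: [0.5572, -0.117, 0.0713]
orientation: [0.046, -3.141, -0.0]
contact_force: [-0.1, -0.3, 0.1]
grip_width: 0.0
gripper_force: 0.0
```

Next, press down in small steps and watch the force.

arm_command(plan="0 -0.0015 0.003 0;0 -0.0015 0.003 0;0 0 0.002 0;0 0 0 0;0 0 0 0")

```text
clock: 21.2
tcp_pos: [0.5573, -0.1203, 0.0634]
orientation: [0.046, -3.141, 0.0]
contact_force: [-0.5, -0.7, -1.1]
grip_width: 0.0001
gripper_force: 0.0
```

arm_command(plan="0 0 0.001 0;0 0 0.0005 0;0 0 0 0;0 0 0 0")

```text
clock: 21.7
tcp_pos: [0.5574, -0.1204, 0.0621]
orientation: [-0.046, 3.141, -0.0]
contact_force: [-1.0, -0.5, 5.3]
grip_width: 0.0003
gripper_force: 2.1
```

arm_command(plan="0 0 0.0006 0;0 0 0 0;0 0 0 0")

```text
clock: 22.08
tcp_pos: [0.5574, -0.1204, 0.0619]
orientation: [-0.046, 3.141, 0.0]
contact_force: [-2.4, -0.7, 9.1]
grip_width: -0.0001
gripper_force: 4.3
```

```bash
python3 f.py|head -1
```

```text
22.075 [ 0.5574 -0.1204  0.0619] [-2.4184 -0.6859  9.0953] [0.0127 0.5617 0.0194]
```

arm_command(plan="0 0 -0.004 0;0 0 -0.03 0;0 0 -0.05 0;0 0.03 -0.04 0;0 0.04 0 0;0 0.04 0 0;0 0.04 0 0;0.03 0.04 0 0;0 0.04 0 0;0 0.04 0 0;0 0 0 0;0 0 0 0")

```text
clock: 23.62
tcp_pos: [0.5194, 0.1482, 0.1852]
orientation: [0.046, -3.141, 0.001]
contact_force: [-0.5, -0.1, 0.1]
grip_width: 0.0003
gripper_force: 0.0
```

Run:
```python
from h import *
np.set_printoptions(precision=4,suppress=True)
o=r.get_obs();print(o["clock"],o["tcp_pos"],o["contact_force"])
p,d=eyes.grab_frame("side");q,d2=eyes.grab_frame("top")
print(p.max(2)[194:201,274:292])
k=np.zeros((600,600,3),np.uint8);k[:300]=cv2.resize(p[160:220,240:360,::-1],(600,300),interpolation=cv2.INTER_CUBIC)
k[302:602,:480]=cv2.resize(q[135:235,280:440,::-1],(480,300),interpolation=cv2.INTER_CUBIC)[:298];cv2.imwrite("pics/k5.png",k)
```

```text
23.625 [0.5194 0.1482 0.1852] [-0.5306 -0.1343  0.1117]
[[199 214 231 233 233 234 235 234 233 235 234 235 235 236 234 234 235 234]
 [186 210 226 229 229 231 234 235 235 235 234 234 233 231 230 228 224 222]
 [177 186 205 212 208 218 227 229 230 229 229 227 222 216 209 200 190 183]
 [164 163 168 170 164 181 198 203 197 199 194 189 178 169 151 142 141 135]
 [133 133 138 128 125 136 142 138 140 134 130 124 118 111 105 107 103 105]
 [107 120 128 118 103 110 115 111 114 112 101  94  95  93  94  99  95  94]
 [101 126 149 130  99  93  98  96  99 101  96  94  94  94  90  94  93  95]]
```

View pics/k5.png

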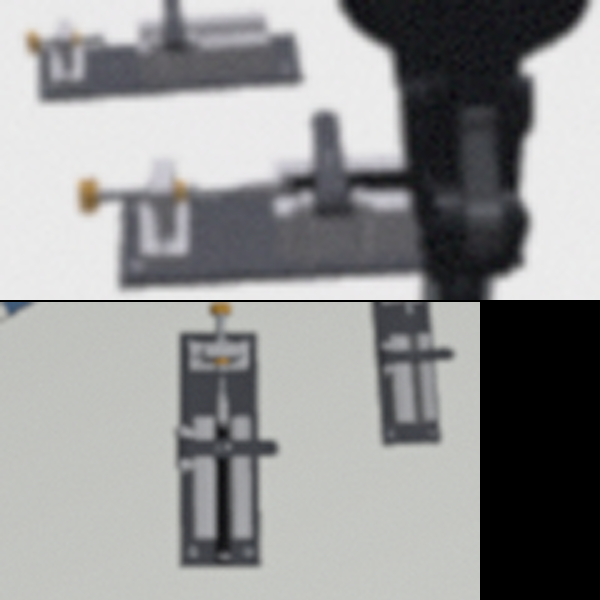

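The bar now lies across the pen in the top view, at (225,448). I'll check the angle of its free end numerically.

Run:
```python
from h import *
np.set_printoptions(precision=4,suppress=True)
x,y=.5555,-.117
for a in (0,.05,.1,.2,.4):
    P=[x,y+.031-.066*np.cos(a)+.004*np.sin(a),.0445+.066*np.sin(a)+.004*np.cos(a)]
    print(a,project("side",[P]),project("top",[P]))
p,d=eyes.grab_frame("side");print(p.max(2)[178:190,300:311])
for v in (184,186,188,192,196): print(v,dep("side",(305,v),d))
```

```text
0 [[304.3539 183.1532]] [[368.8761 183.3216]]
0.05 [[304.3236 182.0839]] [[368.9157 183.1218]]
0.1 [[304.2956 181.0555]] [[368.8824 182.9204]]
0.2 [[304.2472 179.1315]] [[368.594  182.5151]]
0.4 [[304.1821 175.8819]] [[367.1216 181.7091]]
[[232 234 236 235 235 235 235 234 235 236 236]
 [235 235 234 236 235 235 235 235 235 234 235]
 [235 234 234 233 232 231 234 234 235 235 235]
 [235 232 227 222 211 213 221 229 233 236 235]
 [234 229 208 170 153 151 177 206 227 235 235]
 [234 221 172 124 110 107 127 170 218 230 235]
 [231 214 158 112  95  96 108 152 213 231 233]
 [232 218 162 115  98  98 103 146 208 231 234]
 [234 225 174 120  96  97 102 136 203 232 235]
 [234 227 176 118  99  96  99 133 199 230 235]
 [235 227 178 120 100 100  97 126 190 228 235]
 [235 227 182 124 100 105 102 122 180 220 233]]
184 [[ 0.5541 -0.1474  0.0492]]
186 [[ 0.5543 -0.1416  0.0475]]
188 [[ 0.5546 -0.1351  0.0464]]
192 [[ 0.5552 -0.1178  0.0474]]
196 [[ 0.5557 -0.1014  0.0481]]
```

The bar's top surface is level: z is 46 to 49 mm along its length, where closed is 48.5 mm. The nib pixels are unchanged, so I'm handing in.

```bash
python3 -c "
from bench import ticket
print(ticket.hand_in())"
```

```text
the job is handed in; nothing more can be done
None
```

I handed the job in at about 24 s of the 61 s: the fineliner is in the V-groove with its nib at the stop (highest reading about 3.3 N) and the clamp bar closed on it, but hand-in returned no verdict.

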